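# Index the beaker sleeve under the burette

## Task

The sleeve that carries the beaker is locked on its filling rail by a spring plunger. Pull the plunger's knob up, slide the sleeve along the rail until the beaker is under the burette's nozzle, and let the plunger drop fully home in the locking hole there. Do not force the sleeve, knock the burette, or disturb the bottles around it; leave the knob free at the end.

Things in the scene. Friction and masses are not known exactly. Their poses are not given: they have to be found in the camera images.
- rail: Straight filling rail fixed to the bench: grey base 70 x 460 x 12 mm, a foot at each end, and between them a level aluminium square tube, 30 x 30 mm. Origin: middle of the base's underside; y runs along the tube, z is up, x points to the beaker's side. Behind it, at rail x = 235 mm and y = -130, -70, 70 and 130 mm, are four places: the burette's foot at one, small bottles at the others.
- tube_top (a point): Middle of the tube's top face, 85 mm above the bench; axes as the rail's. Openings in it: a parking slot 48 mm long nominally at y = 0, and square locking holes 11 mm long (14 mm deep at least) nominally at y = -130, -70, 70 and 130 mm, one per place. The tube is fitted roughly: all five openings together lie up to 14 mm to either side along y of these places, not measured.
- carriage (a joint): Sleeve's position along the rail's y in m, 0 = middle; starts within 3 mm of 0, plunger in the parking slot; travels 0.16 either way. Dark steel sleeve 46 x 90 (along y) x 46 mm, top 93 mm above the bench, 0.5 to 0.8 kg, with the beaker on a bracket; slides with about 3 N of friction while the plunger is pulled.
- plunger (a joint): Plunger lift, m: 0 = home (pin 10 mm deep), 0.010 = pin tip level with the tube's top, 0.018 = stop. A spring presses it down, 5 N at 0 to 14 N at the stop, plus 0.8 N weight. The pin is 8 mm across, flat-ended; on the tube it slides, dragging 2 to 3 N more (up to 9 N in all to start), and falls into any opening it meets; a sideways load on the knob can hold it up by friction.
- knob (a point): Centre of the plunger's black knob, an upright knurled cylinder 26 mm across and 30 mm tall over the tube's middle line, 127 mm above the bench when home; rises with the plunger. Under it a steel bushing 22 mm across stands on the sleeve, up to 106 mm above the bench. Axes as the rail's.
- pin: The plunger's steel pin, 8 mm across, inside the sleeve under the knob; moves with the knob. Origin: on the bench under its axis when home. Pressing it on the tube or a hole's edge with over 25 N, by pushing the sleeve while it is locked or the knob down, counts as forcing. It can only bear on the tube; the spring alone gives up to 11 N.
- beaker_mouth (a point): Centre of the mouth of the glass beaker (62 mm wide, 75 mm tall) fixed in the sleeve's bracket; 125 mm from the knob's axis on the rail's +x side, 132 mm above the bench.
- nozzle (a point): Lower tip of the burette's white nozzle, 155 mm above the bench, over the beaker's path (125 mm from the tube's middle line, level in y with the stand's place). The fixed stand has a steel post 332 mm high, a white foot 70 x 52 mm and an arm that holds the glass burette (18 mm across, 120 mm tall).
- burette: The burette and its stand, which must not be knocked. Origin: the place it occupies, on the bench behind the rail; axes as the rail's.
- amber_a: Small brown glass bottle, 48 mm across, 115 mm tall, at one of the four places; leave alone.
- white_b: Small white plastic bottle, 48 mm across, 105 mm tall, at one of the four places; leave alone.
- clear_c: Small clear jar, 46 mm across, 95 mm tall, at one of the four places; leave alone.
- big_white: White plastic bottle, 84 mm across, 170 mm tall, on the bench; leave alone.
- big_amber: Brown glass bottle, 76 mm across, 160 mm tall, on the bench; leave alone.
- spare_beaker: Empty glass beaker, 64 mm across, 80 mm tall, on the bench; leave alone.
- small_jar: White jar with a blue lid, 44 mm across, 60 mm tall, on the bench; leave alone.
- spatula: Spatula with a wooden handle, 280 mm long, lying on the bench near the robot; leave alone.

How it is judged:
On the way, in this order (a step that is already met when the one before it is completed fails the run):
1. the plunger is pulled clear of the tube (value of joint plunger above 0.011 m), for 0.1 s.
2. the beaker is brought near the nozzle (horizontal distance between beaker_mouth and nozzle below 0.035 m), for 0.1 s.
At the end, for the whole second after the job is handed in: The plunger is home (within 2 mm of its lowest position) in the locking hole at the burette, the beaker's mouth is within 20 mm horizontally of the nozzle, and the sleeve is at rest (value of joint plunger below 0.002 m and horizontal distance between beaker_mouth and nozzle below 0.02 m and velocity of joint carriage between -0.01 and 0.01 m/s); the robot touches nothing.
It fails at once if the sleeve is forced: the plunger's pin is pressed against the tube with more than 25 N (contact force between pin and anything else above 25 N).
It fails at once if the robot knocks the burette (contact force between any of the arm, the fingers and burette above 2 N).
It fails at once if a bottle, jar, beaker or spatula is moved more than 20 mm (distance of any of amber_a, white_b, clear_c, big_white, big_amber, spare_beaker, spatula, small_jar from where it was at the start of the episode above 0.02 m).
It also fails if it takes over 45 s, if anything falls off the work surface, if the arm or the gripper's body presses on something with over 40 N, if the wrist force passes 120 N, or if a joint passes its speed limit or range.

## Robot

A 7-joint arm with a two-finger parallel gripper is mounted at the origin on the work surface. World frame = base frame: x ahead of the robot, y to its left, z up, the work surface at z = 0. Lengths are in m, angles in rad, forces in N, time in s.
With the tool pointing down it reaches from about 0.425 to 0.875 m from the base axis. Payload 9.9 kg.
Tool frame: the origin (TCP) lies on the mounting face of the last link; the fingertips stand 173 mm ahead of it and the grasp point (between the pads) lies ctrl.hold_point_z ahead of it (ctrl.hold_point_z is the distance from the TCP to the grasp point, in m); z points along the fingers, y is the line along which they close (so a half turn about z gives the same grasp; the last joint's range is limited). The gripper opens to 85 mm and grips with 20 to 120 N. Pads are 22 mm wide; open, the fingers measure 114 mm over their backs; the gripper's body (76 mm by 85 mm) begins 54 mm behind the grasp point. The pads swing forward as they close: fully open they stand 13 mm farther back than shut.
Start: joints at [-1.304, 0.576, 0.025, 1.437, -0.015, 1.129, -0.057], TCP at [0.232, 0.634, 0.405] pointing down, gripper open.
Joint ranges: [-2.76, 2.76], [-0.34, 2.15], [-1.52, 1.57], [0.19, 2.46], [-1.09, 4.23], [0.17, 1.99], [-2.82, 2.82]. Speed limits (rad/s): [2.22, 2.22, 3.01, 3.01, 3.14, 3.14, 3.14].

## Interface

Orientations are given as [roll, pitch, yaw] about the fixed x, y, z axes, in that order (R = Rz(yaw) Ry(pitch) Rx(roll)).
In Python, from bench import ctrl, vision gives the robot as it stands. Calls block until the motion is done:
- ctrl.reach(position, orientation): joint-space move of the TCP to a pose.
- ctrl.servo_line(position, rate=0.15, ori=None): straight line of the TCP; ori=None keeps the orientation; rate is the mean speed in m/s.
- ctrl.move_j(angles): joint-space move.
- ctrl.grip(opening): opening from 0.0 (shut) to 1.0 (fully open); the grip force is fixed at half the most; returns when the fingers have stopped.
- ctrl.dwell(seconds).
- ctrl.ik(position, orientation): joint angles nearest the present ones, or None.
- ctrl.state(): the state.
- vision.capture(name): name is "side" or "top"; returns the picture (480x640x3 uint8, red, green, blue); there is no depth.
- vision.camera_params(name): a dict with "vertical_fov" (degrees; the focal length in pixels is half the picture's height over the tangent of half this angle, whatever the lens; pixels are square), "cx", "cy" (the principal point, pixels), "view" (4x4, takes a point from world to camera coordinates). Camera axes: x right, y up, looking along -z (the intrinsics and any distortion apply to the point x, -y, -z); pixel columns grow to the right and rows downward; lengths in m; the calibration is good to about 2 mm. A picture is of the moment at which its call begins. camera_params takes no time and is no camera call.
A pose or a line that the arm cannot do raises ctrl.IKError and nothing moves.
- ctrl.hand_in(): hands the job in; it is judged then, once.
The state is a dict: "time": time; "joint_pos": joint angles; "joint_velocities": joint speeds; "effort": joint torques, N m; "eef_pos": TCP position; "orientation": TCP orientation; "contact_force": force on the tool from outside, world axes, zero at the start; "wrist_torque": the same for the moment, N m; "opening": opening from 0.0 (shut) to 1.0 (fully open); "grasp_force": force on a finger pad.
Only numpy, scipy, OpenCV 4.12 (cv2) and the standard library are available. Lean on these libraries where they do the work, as an engineer would, in place of code of your own. Each camera call takes 0.05 s, during which the arm holds its last target. There are 200 camera calls.

## Working session

There is one attempt and no reset: what is moved stays moved. The work goes in short steps, each a Python script; the robot and the scene stay as the last script left them, time stands still between calls to the robot, and variables do not carry over. Pictures are saved under pics/ and viewed, at most 10 in all, crops included, and the job is handed in when it is done.

```bash
mkdir -p pics; ls; python3 - <<'E'
from bench import ctrl, vision
import cv2
for n in("side","top"):
    cv2.imwrite(f"pics/{n}0.png",vision.capture(n)[:,:,::-1]); print(vision.camera_params(n))
print(ctrl.hold_point_z,ctrl.state())
E
```

```text
pics
{'vertical_fov': 48.75162842727708, 'cx': 328.9800994916554, 'cy': 242.22399317190025, 'view': array([[ 0.85337699, -0.52106301, -0.01552591, -0.44725318],
       [ 0.40859509,  0.65009221,  0.64064824, -0.27643658],
       [-0.32372484, -0.55305828,  0.76767752, -1.24306864],
       [ 0.        ,  0.        ,  0.        ,  1.        ]])}
{'vertical_fov': 50.19943712301497, 'cx': 321.6525668650188, 'cy': 232.5453217886062, 'view': array([[-0.02935772, -0.99950215, -0.01155763,  0.00863753],
       [ 0.99620157, -0.03020516,  0.08167051, -0.54985795],
       [-0.08197895, -0.00911607,  0.99659237, -1.16386838],
       [ 0.        ,  0.        ,  0.        ,  1.        ]])}
0.1547 {'time': 0.1, 'joint_pos': array([-1.30377567,  0.57642689,  0.0248269 ,  1.43781792, -0.01502141,
        1.12896419, -0.05650343]), 'joint_velocities': array([ 3.47759297e-04, -1.09189236e-03,  3.63955968e-06, -1.53215643e-03,
       -2.54346422e-04,  3.37833838e-04, -4.71508444e-04]), 'effort': array([ 6.91364781e-03, -7.67304611e+01,  2.25758359e+00, -2.86599845e+01,
        1.57092459e-02,  8.62395857e-03,  5.96582981e-05]), 'eef_pos': array([0.23189529, 0.63376508, 0.40394458]), 'orientation': array([-3.14016068e+00,  4.18074794e-05,  2.79080917e+00]), 'contact_force': array([ 0.54054955, -0.38234243,  0.37364076]), 'wrist_torque': array([-0.00663988, -0.03468825,  0.03677429]), 'grasp_force': 0.0, 'opening': 0.9995414983212159}
```

View pics/side0.png

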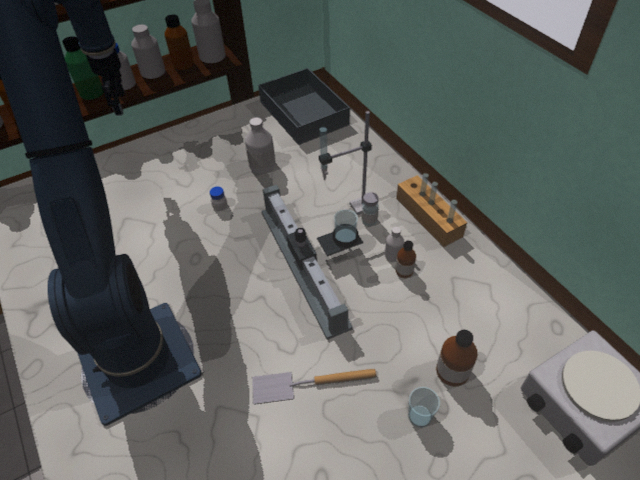

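View pics/top0.png

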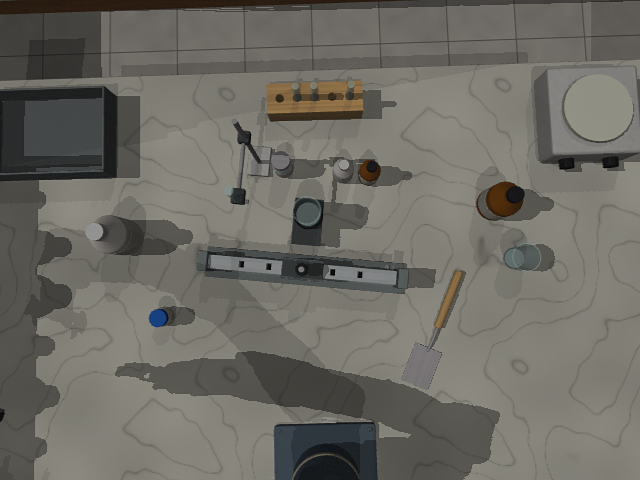

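The top view shows the rail from (197,262) to (408,280), with the knob at (302,269) and holes at about (241,264), (269,266), (333,272) and (360,275). The burette's foot is at (260,161), the leftmost place, and its nozzle arm ends near (238,196). So the target is the +130 mm place, with image left being world +y. I'll zoom in to measure.

```bash
cat > h.py <<'E'
import numpy as np, cv2
from bench import ctrl, vision
def K(n):
    p=vision.camera_params(n); f=240/np.tan(np.radians(p["vertical_fov"]/2)); return f,p["cx"],p["cy"],np.array(p["view"])
def unproj(n,uv,z):
    f,cx,cy,V=K(n); R=V[:3,:3]; c=-R.T@V[:3,3]
    d=R.T@np.array([(uv[0]-cx)/f,-(uv[1]-cy)/f,-1.]); return c+d*(z-c[2])/d[2]
def proj(n,P):
    f,cx,cy,V=K(n); q=V[:3,:3]@np.asarray(P)+V[:3,3]; return np.array([cx-f*q[0]/q[2],cy+f*q[1]/q[2]])
def tri(uvt,uvs):
    from scipy.optimize import least_squares
    r=least_squares(lambda P:np.r_[proj("top",P)-uvt,proj("side",P)-uvs],[.5,0,.1]); return r.x,r.fun
def crop(n,x0,y0,w,h,s,out):
    im=vision.capture(n)[y0:y0+h,x0:x0+w,::-1]
    cv2.imwrite(out,cv2.resize(im,None,fx=s,fy=s,interpolation=cv2.INTER_CUBIC))
E
python3 - <<'E'
from h import *
crop("top",190,110,220,190,3.6,"pics/t1.png"); crop("side",250,100,170,240,2.5,"pics/s1.png")
E
```

```text
(no output)
```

View pics/t1.png

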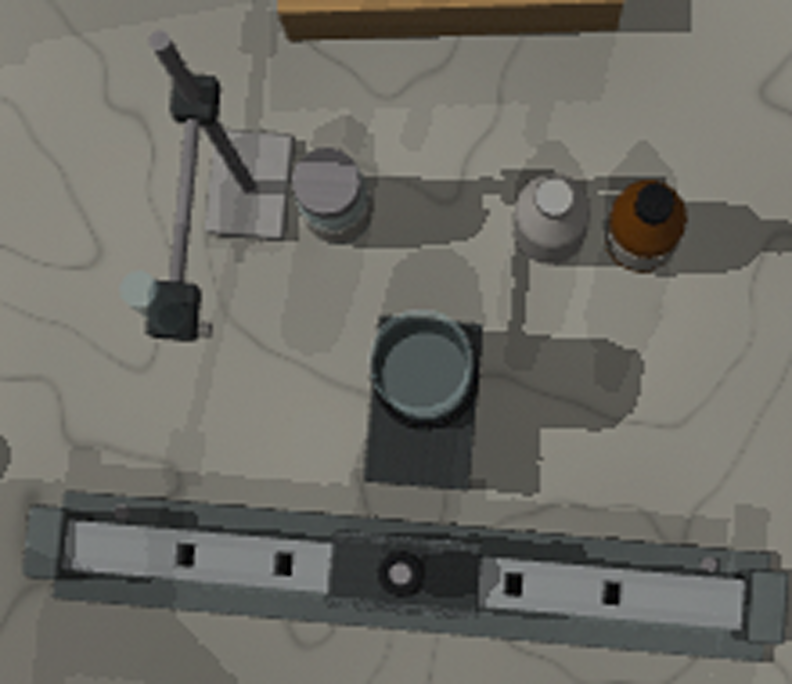

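View pics/s1.png

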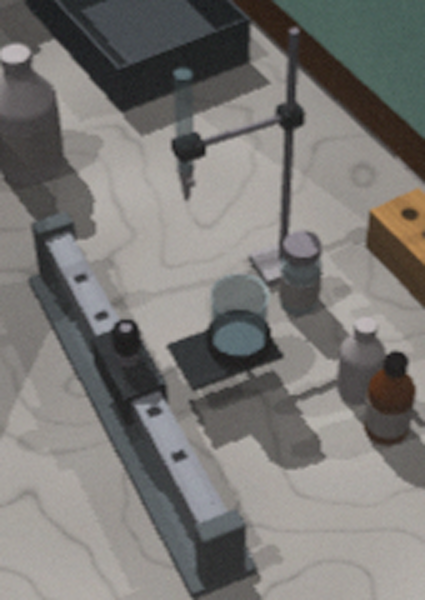

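The top crop shows the holes at crop (185,555), (284,564), (513,584) and (612,593), and the knob at (401,574). The nozzle tip is near (208,330). In the side crop the nozzle tip is at (187,197) and the knob top at (125,327).

```bash
python3 - <<'E'
from h import *
np.set_printoptions(precision=4,suppress=True)
T=lambda u,v:np.array([190+(u+.5)/3.6-.5,110+(v+.5)/3.6-.5]); S=lambda u,v:np.array([250+(u+.5)/2.5-.5,100+(v+.5)/2.5-.5])
H=np.array([unproj("top",T(*p),.085) for p in[(185,555),(284,564),(513,584),(612,593)]])
Hs=np.array([unproj("side",S(*p),.085) for p in[(81,279),(101,316),(154,412),(180,457)]])
print(H,np.linalg.norm(np.diff(H,axis=0),axis=1));print(Hs,np.linalg.norm(np.diff(Hs,axis=0),axis=1))
print("knob",unproj("top",T(401,573),.142),unproj("side",S(125,326),.142))
print("tube ends",unproj("top",T(66,544),.085),unproj("top",T(743,603),.085))
print("base corners",[unproj("top",T(*p),.012) for p in[(66,491),(54,597),(774,659),(780,552)]])
print("nozzle",unproj("top",T(208,330),.155),unproj("side",S(187,197),.155))
print("mouth",unproj("top",T(423,366),.132),unproj("side",S(240,294),.132))
print("foot",unproj("top",T(250,186),.005))
E
```

```text
[[ 0.4815  0.1699  0.085 ]
 [ 0.4743  0.1098  0.085 ]
 [ 0.4581 -0.0287  0.085 ]
 [ 0.4509 -0.0883  0.085 ]] [0.0605 0.1394 0.0601]
[[ 0.4802  0.1677  0.085 ]
 [ 0.4728  0.1095  0.085 ]
 [ 0.4562 -0.0299  0.085 ]
 [ 0.45   -0.0903  0.085 ]] [0.0587 0.1404 0.0607]
knob [0.466 0.036 0.142] [0.4656 0.0386 0.142 ]
tube ends [0.4904 0.2422 0.085 ] [ 0.4426 -0.1671  0.085 ]
base corners [array([0.5272, 0.2588, 0.012 ]), array([0.4588, 0.2674, 0.012 ]), array([ 0.4056, -0.1952,  0.012 ]), array([ 0.474, -0.202,  0.012])]
nozzle [0.6085 0.1427 0.155 ] [0.6056 0.1517 0.155 ]
mouth [0.5867 0.0205 0.132 ] [0.5896 0.0219 0.132 ]
foot [0.7259 0.1363 0.005 ]
```

All measurements agree: hole spacing comes out at 60/140/60 mm, and the knob is about 132 mm before the burette's hole. I'll move in and grip the knob with the fingers closing along the rail.

```bash
cat >> h.py <<'E'
YH=np.array([.1178,.993,0]); KN=np.array([.4658,.037,0]); ORI=[np.pi,0,np.pi-.118]
def rep(t=""):
    s=ctrl.state(); d=s["eef_pos"]-KN
    print(t,"t%.2f"%s["time"],"eef",s["eef_pos"].round(4),"along %.4f"%(d@YH),"F",s["contact_force"].round(1),"open %.3f gf %.1f"%(s["opening"],s["grasp_force"]))
    return s
def at(a,z): return KN+a*YH+[0,0,z]
E
python3 - <<'E'
from h import *
print(ctrl.ik(at(0,.285),ORI),ctrl.ik(at(.135,.295),ORI))
ctrl.servo_line(at(0,.40),rate=.3,ori=ORI); rep()
ctrl.grip(.55); ctrl.servo_line(at(0,.286),rate=.1); rep("down")
ctrl.grip(0.2); rep("grip")
cv2.imwrite("pics/s2.png",vision.capture("side")[100:340,180:500,::-1].repeat(2,0).repeat(2,1))
E
```

```text
[-0.23339877  0.43919988  0.07493912  2.12058431 -0.05780142  0.58365752
  1.33549617] [-0.46145933  0.47227604  0.04081414  2.00334756 -0.03002719  0.66652558
  1.05129092]
 t2.48 eef [0.4655 0.0378 0.4   ] along 0.0007 F [0.2 0.1 0.8] open 1.004 gf 0.0
down t4.24 eef [0.466  0.037  0.2864] along 0.0000 F [-1.1 -0.5 -0.5] open 0.547 gf 0.0
grip t4.57 eef [0.4659 0.037  0.2866] along 0.0000 F [-1.8  0.1  5.4] open 0.284 gf 58.5
```

View pics/s2.png

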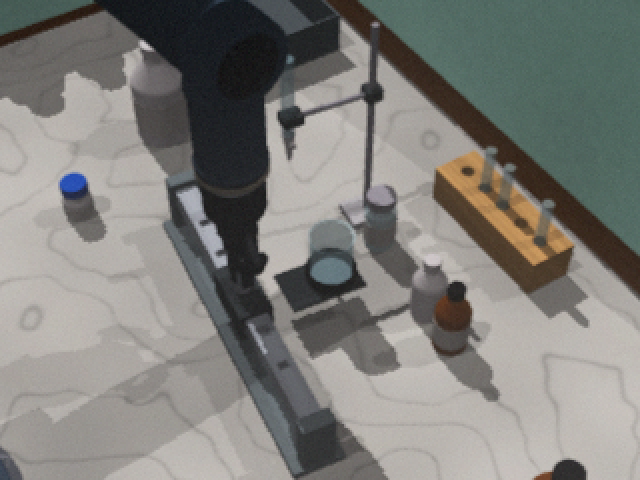

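The picture shows the gripper around the knob, with fingers at crop (245,260), and nothing disturbed. Next I lift and check the force.

```bash
python3 - <<'E'
from h import *
for dz in(.007,.0145): ctrl.servo_line(at(0,.2866+dz),rate=.03); ctrl.dwell(.2); rep("lift")
s=ctrl.state()
if s["contact_force"][2]<-8:
    for a in(.03,.06,.09,.120): ctrl.servo_line(at(a,.3011),rate=.05); rep("slide")
cv2.imwrite("pics/s3.png",vision.capture("side")[100:340,180:500,::-1].repeat(2,0).repeat(2,1))
E
```

```text
lift t5.22 eef [0.466  0.0371 0.2935] along 0.0001 F [ 3.3  1.8 -8.2] open 0.286 gf 59.3
lift t5.82 eef [0.4659 0.0371 0.3009] along 0.0001 F [  5.    1.2 -12.3] open 0.284 gf 59.5
slide t6.57 eef [0.4694 0.0667 0.3009] along 0.0299 F [  5.   -0.  -12.8] open 0.282 gf 59.5
slide t7.32 eef [0.473  0.0963 0.3009] along 0.0598 F [  3.9  -0.4 -13.1] open 0.283 gf 59.6
slide t8.07 eef [0.4765 0.126  0.3008] along 0.0897 F [  5.8  -0.1 -12.9] open 0.283 gf 59.7
slide t8.82 eef [0.48   0.1558 0.3008] along 0.1196 F [  4.8   0.7 -12. ] open 0.281 gf 59.7
```

View pics/s3.png

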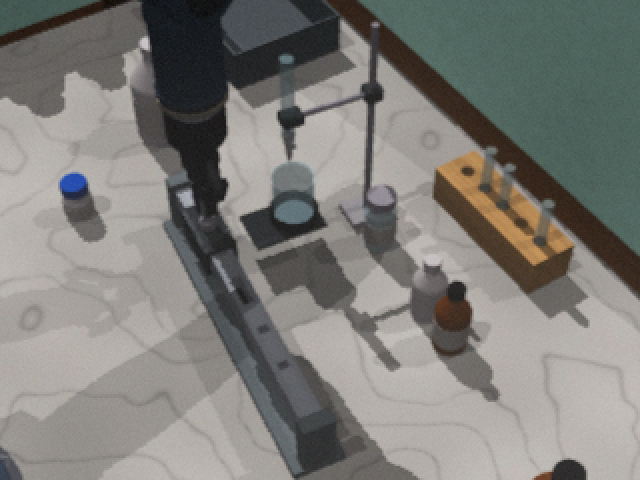

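The sleeve is now about 120 mm along with the plunger up, and the beaker at crop (293,195) is just short of the nozzle. I'll go a little further, let the pin down on the tube, and nudge with loose fingers, backing off after each push so the pin can fall.

```bash
python3 - <<'E'
from h import *
ctrl.servo_line(at(.1275,.3009),rate=.05); rep("short")
ctrl.grip(.36); ctrl.dwell(.2); rep("rel")
ctrl.servo_line(at(.1275,.294),rate=.05); b=rep("low")
f0=b["contact_force"]@YH
a=.1275
for i in range(11):
    a+=.001
    hit=False
    for d in(-.0005,0):
        ctrl.servo_line(at(a+d,.294),rate=.02); f=ctrl.state()["contact_force"]@YH-f0
        if f<-11: hit=True;break
    print("a %.4f push %.1f"%(a+d,f))
    ctrl.servo_line(at(a-.002,.294),rate=.03); ctrl.dwell(.1)
    if hit: break
rep("end")
cv2.imwrite("pics/s4.png",cv2.resize(vision.capture("side")[130:250,200:360,::-1],None,fx=4,fy=4,interpolation=cv2.INTER_CUBIC))
E
```

```text
short t9.17 eef [0.481  0.1633 0.3006] along 0.1272 F [  6.    0.6 -12.7] open 0.285 gf 59.8
rel t9.61 eef [0.4807 0.1636 0.3011] along 0.1275 F [-0.2 -0.9  0.4] open 0.359 gf 0.0
low t9.90 eef [0.4806 0.1636 0.2935] along 0.1274 F [0.2 0.6 0.6] open 0.356 gf 0.0
a 0.1285 push -0.6
a 0.1295 push -0.7
a 0.1305 push -6.5
a 0.1315 push -5.9
a 0.1325 push -6.6
a 0.1335 push -6.6
a 0.1345 push -6.7
a 0.1355 push -2.9
a 0.1365 push -2.3
a 0.1375 push -2.9
a 0.1385 push -2.6
end t19.50 eef [0.4819 0.1727 0.294 ] along 0.1367 F [ 0.8  0.6 -0.6] open 0.359 gf 0.0
```

View pics/s4.png

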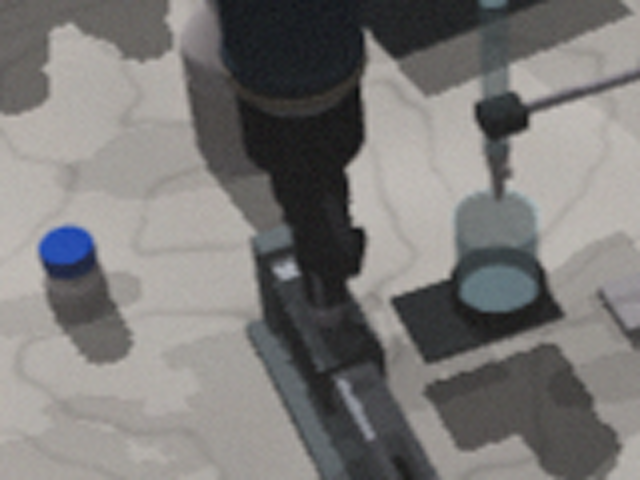

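The push force fell from 6.6 to 2.8 N at a = 0.1355, so the pin has left the tube's top and dropped into the hole. The picture shows the beaker under the nozzle at crop (497,195). I'll open, withdraw and verify.

```bash
python3 - <<'E'
from h import *
ctrl.servo_line(at(.1357,.294),rate=.03); ctrl.grip(.6); ctrl.servo_line(at(.1357,.36),rate=.1)
ctrl.servo_line(at(.0,.42)-[.02,0,0],rate=.25);rep()
t=cv2.resize(vision.capture("top")[180:300,190:300,::-1],None,fx=3.6,fy=3.6,interpolation=cv2.INTER_CUBIC)
s=cv2.resize(vision.capture("side")[150:258,250:360,::-1],None,fx=3.6,fy=3.6,interpolation=cv2.INTER_CUBIC)
t=t[:s.shape[0]+40]; s=cv2.copyMakeBorder(s,0,t.shape[0]-s.shape[0],0,0,0)
cv2.imwrite("pics/e.png",np.hstack([t,s]))
for h in(.112,.122,.142,.152): 
    P=at(.1353,h); print(h,(proj("top",P)-[190,180])*3.6,(proj("side",P)-[250,150])*3.6)
E
```

```text
t21.70 eef [0.4459 0.0379 0.4195] along -0.0014 F [0.7 0.9 0. ] open 0.604 gf 0.0
0.112 [173.53977859 300.47192543] [112.0774008  191.75611198]
0.122 [170.57945351 300.10538244] [110.92152135 182.26224426]
0.142 [164.49234374 299.35168568] [108.57131543 162.95872251]
0.152 [161.36240954 298.96414195] [107.37656031 153.1455477 ]
```

View pics/e.png

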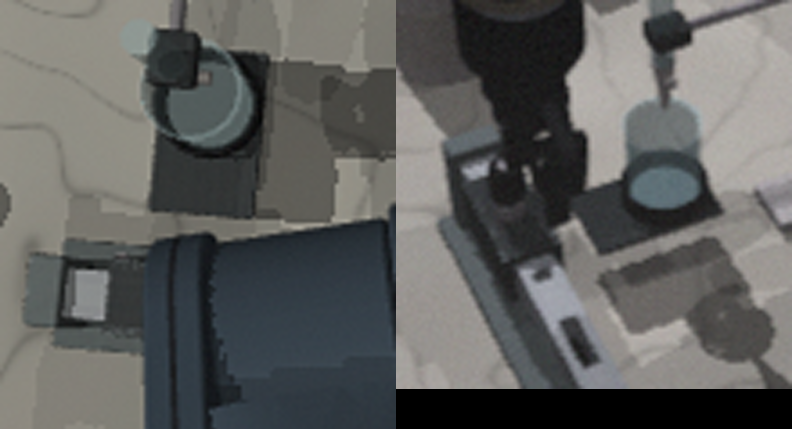

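The arm half hides the knob. Its cap is at about crop (112,165), against a prediction of (109,163) for home and (107,153) for resting on the tube. I'll clear the arm and check again.

```bash
python3 - <<'E'
from h import *
ctrl.servo_line([.42,-.22,.45],rate=.3);rep()
T=vision.capture("top");S=vision.capture("side")
t=cv2.resize(T[180:300,190:300,::-1],None,fx=3.6,fy=3.6,interpolation=cv2.INTER_CUBIC)
s=cv2.resize(S[170:230,260:320,::-1],None,fx=7.2,fy=7.2,interpolation=cv2.INTER_CUBIC)
cv2.imwrite("pics/e2.png",np.hstack([t,s]))
for h in(.142,.152): 
    P=at(.1353,h); print(h,(proj("top",P)-[190,180])*3.6,(proj("side",P)-[260,170])*7.2)
E
```

```text
t22.82 eef [ 0.4204 -0.2186  0.4495] along -0.2592 F [0.3 0.5 0.5] open 0.600 gf 0.0
0.142 [164.49234374 299.35168568] [145.14263087 181.91744501]
0.152 [161.36240954 298.96414195] [142.75312062 162.29109539]
```

View pics/e2.png

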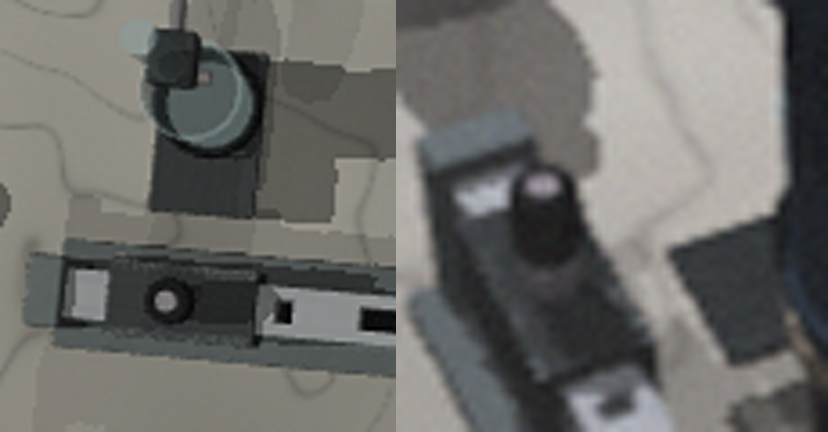

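The arm is now clear. The cap is at side crop (144,186), against 182 predicted for home and 162 for resting on the tube. As a last check I'll triangulate the cap height before and after.

```bash
python3 - <<'E'
from h import *
def blob(im,c):
    x,y=np.round(c).astype(int); w=im[y-4:y+5,x-4:x+5].astype(float).mean(2); m=np.clip(w-w.min()-.5*(w[2:7,2:7].max()-w.min()),0,None)
    n,l=cv2.connectedComponents((m>0).astype(np.uint8)); m=m*(l==l[4,4]); Y,X=np.mgrid[y-4:y+5,x-4:x+5]
    return np.array([(X*m).sum(),(Y*m).sum()])/m.sum()
A=[cv2.imread("pics/top0.png"),cv2.imread("pics/side0.png")]; B=[vision.capture("top"),vision.capture("side")]
for I,ct,cs in((A,(301,269),(299.7,230.3)),(B,(236,263),(279.8,195.5))):
    bt,bs=blob(I[0],ct),blob(I[1],cs); P,r=tri(bt,bs); print(bt,bs,P.round(4),r.round(2),(P-KN)@YH)
rep()
E
```

```text
[300.70180383 268.94363021] [299.80806766 230.61548471] [0.4655 0.0369 0.1419] [-0.07  0.14  0.18 -0.01] -0.00016710708246279457
[235.54411765 263.09441176] [279.88323353 195.24101796] [0.4816 0.1718 0.1418] [-0.05  0.12  0.16 -0.01] 0.1357360105517794
 t23.02 eef [ 0.4204 -0.2187  0.4498] along -0.2593 F [ 0.2 -0.2 -0.1] open 0.599 gf 0.0
```

The cap height is 141.8 mm after and 141.9 mm before, so the plunger is fully home in the burette's hole.

```bash
python3 -c "
from bench import ctrl
print(ctrl.hand_in())"
```

```text
the job is handed in; nothing more can be done
None
```

I slid the sleeve about 136 mm to the burette's hole and handed the job in at about 23 s: the plunger measures fully home, the beaker is under the nozzle, the knob is free, and the judge's verdict was not shown.

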